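# Hold a framed number plate home in the riveting press

### The job

On the bed of the bench riveting press, bring the framed number plate flat against the fence and along it until its end drives the switch plunger fully in and meets the stop. Finish while still holding it home in that corner with one steady diagonal push that presses it firmly (about 10 N each way) down on the bed and against the fence at once, the plunger still fully in; do not let go, because the press is about to be fired. Leave the other things on the counter where they are.

Things in the scene. Friction and masses are not known exactly. Their poses are not given: they have to be found in the camera images.
- framed_plate: Workpiece: blank white number plate in a steel frame, a shallow tray 150 (own x) x 200 (y) mm, about 0.32 kg, loose face up on the bed, a little askew, +x side to the fence, +y side to the stop, up to 60 mm short of each. Rim all round 10 mm wide, 14 mm high; inside it (130 x 180 mm) the face is 4 mm above the underside, so fingertips can push on the rim's inner side. Origin: centre of underside.
- press: Bench riveting press fixed on the counter; place and yaw (within 0.3 rad) vary. Grey cast base. Origin on the counter; +x points from the robot to the fence, +y (robot's left) to the stop. Column behind the fence: x 135 to 210, y -100 to -30 mm. Head and air cylinder over the fence's right end: x 59 to 210, y -98 to -32, 190 to 345 mm above the counter. They do not move; keep the hand clear.
- ram_tip (a point): Lower end of the press's upright ram, 18 mm thick (34 mm from 44 mm above it), 41 mm above the bed, over the place of the frame's right far corner when home. It does not move.
- bed: Flat, smooth, oiled steel bed of the press (it, the fence and the stop: friction about 0.2), top 65 mm above the counter. Origin on the top face, above the press's origin; axes as the press's; it reaches from x -140 to 210 mm and y -175 to 210 mm.
- fence: Dark steel fence bar on the bed, 12 mm high, 18 mm thick, 235 mm long along y. Origin: on its working face (towards the robot), at half length and bed-top height; axes as the press's, +x into the bar. With the workpiece home, its centre is at x -75 mm and its axes are parallel to these.
- stop: Dark steel stop block on the bed near the left (+y) end of the fence, 75 mm long along x, 12 mm high; 32 mm behind its face is the grey limit-switch housing, 22 mm high. Origin: middle of its working face (towards -y) at bed-top height, 45 mm nearer the robot than the fence's face; axes as the press's. With the workpiece home, its centre is at y -100 mm in this frame.
- plunger_tip (a point): Free end of the round switch plunger, 9 mm thick, that sticks 12 mm out of the middle of the stop's face towards the workpiece, its axis 6.5 mm above the bed.
- plunger (a joint): Travel of the sprung plunger along the press's +y, in m: 0 fully out, 0.012 fully in, flush with the stop's face. Its spring pushes back with 2 N at the start of the stroke and 4 N at the end.
- plate_stack: Bystander: stack of five loose plates, 140 x 190 x 15 mm, on the counter. Origin at the centre of its underside.
- rivet_tray: Bystander: small open metal tray of rivets, 110 x 80 x 30 mm. Origin at the centre of its underside.
- desk_stamp: Bystander: upright wooden hand stamp, 36 mm across, 82 mm high. Origin at the centre of its underside.
There are look-alikes about, which are no part of the job. What is shaped like the framed_plate but orange or purple is not meant.

How it is judged:
On the way:
1. the framed plate has driven the switch plunger fully through its stroke (value of joint plunger above 0.0105 m and y of framed_plate in the frame of stop above -0.102 m), for 0.2 s.
At the end, for the whole second after the job is handed in: For the last second the fingers still push the framed plate: at rest, flat on the bed, within 2 mm and 0.02 rad of fence and stop, plunger at least 10.5 of 12 mm in, bearing on the fence with over 4 N and on the bed with over 8 N (its own 2.5 to 4 N weight included) (all of step 1 and x of framed_plate in the frame of fence above -0.077 m and angle between the y axis of framed_plate and the y axis of fence, either way round below 0.02 rad and angle between framed_plate's own z axis and vertical below 0.02 rad and z of framed_plate in the frame of bed below 0.002 m and contact force between framed_plate and fence above 4 N and contact force between framed_plate and bed above 8 N and contact force between the fingers and framed_plate above 5 N and linear speed of framed_plate below 0.01 m/s); the arm keeps its last pose, push and grip.
It fails at once if a bystander was moved by more than 20 mm (distance of any of plate_stack, rivet_tray, desk_stamp from where it was at the start of the episode above 0.02 m).
It also fails if it takes over 45 s, if anything falls off the work surface, if the arm or the gripper's body presses on something with over 40 N, if the wrist force passes 120 N, or if a joint passes its speed limit or range.

### The arm

A 6-joint arm with a two-finger parallel gripper is mounted at the origin on the work surface. World frame = base frame: x ahead of the robot, y to its left, z up, the work surface at z = 0. Lengths are in m, angles in rad, forces in N, time in s.
With the tool pointing down it reaches from about 0.25 to 0.775 m from the base axis. Payload 4 kg.
Tool frame: the origin (TCP) lies on the centre line of the jaws, within the pads' length; the fingertips stand 8 mm ahead of it and the grasp point (between the pads) lies 11 mm behind it; z points along the fingers, y is the direction in which the jaws open and shut (so a half turn about z gives the same grasp; the last joint's range is limited). The gripper opens to 94 mm and grips with 3 to 60 N. Pads are 16 mm wide; open, the fingers measure 119 mm over their backs; the gripper's body (75 mm by 177 mm) begins 78 mm behind the grasp point.
Start: joints at [1.035, 0.087, 1.371, -0, 1.684, -0.103], TCP at [0.231, 0.499, 0.214] pointing down, gripper open.
Joint ranges: [-3.1, 3.1], [-0.76, 2.03], [0.27, 2.55], [-1.08, 4.22], [0.17, 2.65], [-2.57, 2.57]. Speed limits (rad/s): [2.79, 2.79, 3.14, 3.14, 3.14, 3.14].

### API

Orientations are given as [roll, pitch, yaw] about the fixed x, y, z axes, in that order (R = Rz(yaw) Ry(pitch) Rx(roll)).
In Python, from bench import robot, cams, close_job gives the robot as it stands.
- The arm moves only by the tool arm_command, never from a script. Its argument "plan" is one flat list of numbers, 7 for each row, row after row: the shift along the tool's x, y, z in cm, then the turn, a rotation vector about the tool's x, y, z in degrees, then the closure, from 0 (fully open) to 1 (shut). A call has 1 to 8 rows; each row shifts and turns the commanded pose from where the row before left it, along the tool's axes as they then stand; what a row does not reach is not made up. A row lasts 1/8 s, in which the tool goes at most 62.5 mm and 10.7 degrees, less where a joint would pass 70% of its speed; a pose out of reach is approached as far as the arm can. A call with a gripper value outside its range is refused whole. The fingers move at their own pace and stop on an object; the grip force is fixed at half the most. Time passes only in rows, so rows that do not move let the fingers close. It gives the time, the measured TCP pose, the force and the opening at its end, in the units of the state.
- robot.get_obs(): the state, without advancing time (a new reading comes with each control period).
- cams.snapshot(name): name is "scene" or "side" or "wrist"; returns a dict with "pixels" (480x640x3 uint8, red, green, blue), "fov_y" (degrees; the focal length in pixels is half the picture's height over the tangent of half this angle, whatever the lens; pixels are square), "cx", "cy" (the principal point, pixels), "camera_from_world" (4x4, takes a point from world to camera coordinates); the wrist camera has in their place "tool_from_camera" (4x4, takes a point from camera to tool coordinates, whose origin is the TCP and whose axes are the flange's). Camera axes: x right, y up, looking along -z (the intrinsics and any distortion apply to the point x, -y, -z); pixel columns grow to the right and rows downward; lengths in m; the calibration is good to about 2 mm. A picture is of the moment at which its call begins: read the wrist's pose just before it. There is no depth.
- close_job(): hands the job in, once; it reports no verdict.
The state is a dict: "time": time; "joint_positions": joint angles; "qvel": joint speeds; "joint_torque": joint torques, N m; "tool_pos": TCP position; "ee_rot": TCP orientation; "wrist_force": force on the tool from outside, world axes, zero at the start; "wrist_torque": the same for the moment, N m; "width": finger opening in m.
Only numpy, scipy, OpenCV 4.12 (cv2) and the standard library are available. Lean on these libraries where they do the work, as an engineer would, in place of code of your own. Each camera call takes 0.05 s, during which the arm holds its last target.

## Working session

There is one attempt and no reset: what is moved stays moved. The work goes in short steps, Python scripts to look and compute and a tool call to move; the robot and the scene stay as the last step left them, time stands still between calls to the robot, and variables do not carry over. Pictures are saved under pics/ and viewed, and the job is handed in when it is done.

Besides the shell and the picture viewer there is one more tool, called after "Emit:" in YAML: its name, and indented under it one key for each argument. arm_command: Moves the arm, as the interface text tells. Its arguments: {"type":"object","properties":{"plan":{"type":"array","items":{"type":"number"}}},"required":["plan"]}

```bash
mkdir -p pics; ls; cat > h.py <<'E'
import numpy as np, cv2, json
from bench import robot, cams, close_job
def snap(n,f):
    s=cams.snapshot(n); cv2.imwrite('pics/'+f,cv2.cvtColor(s['pixels'],cv2.COLOR_RGB2BGR))
    m={k:(np.array(v).tolist()) for k,v in s.items() if k!='pixels'}
    json.dump(m,open('pics/'+f+'.json','w')); return s
E
python3 - <<'E'
from h import *
for n in ['scene','side','wrist']:
    o=robot.get_obs(); s=snap(n,n+'0.png'); print({k:v for k,v in s.items() if k!='pixels'})
print(o)
E
```

```text
pics
{'fov_y': 49.24863065917315, 'cx': 321.9691510981061, 'cy': 234.3046522159048, 'camera_from_world': array([[-0.53115253,  0.847114  , -0.01657922,  0.26296523],
       [-0.63575818, -0.38554188,  0.66870696,  0.24146219],
       [ 0.56007904,  0.36572577,  0.74334119, -1.65990081],
       [ 0.        ,  0.        ,  0.        ,  1.        ]])}
{'fov_y': 49.09366724472754, 'cx': 318.17932396738047, 'cy': 239.09870443577236, 'camera_from_world': array([[ 0.82105123, -0.57065606, -0.01505146, -0.37579923],
       [ 0.405061  ,  0.56381163,  0.71975137, -0.27211336],
       [-0.40224429, -0.5970495 ,  0.69406874, -1.14603294],
       [ 0.        ,  0.        ,  0.        ,  1.        ]])}
{'fov_y': 71.38948581410047, 'cx': 314.38414904753165, 'cy': 238.42736421388815, 'tool_from_camera': array([[ 9.06561391e-05,  9.58357689e-01,  2.85570538e-01,
         8.39992074e-02],
       [ 9.99999849e-01,  6.79316922e-05, -5.45430862e-04,
         5.57340727e-05],
       [-5.42117150e-04,  2.85570544e-01, -9.58357538e-01,
        -1.71107312e-01],
       [ 0.00000000e+00,  0.00000000e+00,  0.00000000e+00,
         1.00000000e+00]])}
{'time': 0.1, 'joint_positions': array([ 1.03491542e+00,  8.78831657e-02,  1.37208513e+00, -4.68829435e-06,
        1.68362348e+00, -1.03110836e-01]), 'qvel': array([ 3.63839691e-05, -1.58254664e-03, -2.64182420e-03,  1.66654203e-03,
        6.91561371e-05,  4.71784959e-04]), 'joint_torque': array([ 1.94955341e-03, -3.41253734e+01, -3.03301871e+01,  7.20740156e-02,
        3.04283586e-02, -1.02367894e-04]), 'tool_pos': array([0.23042628, 0.49887193, 0.21242922]), 'ee_rot': array([-3.13960367e+00, -2.01131481e-04,  2.70882186e+00]), 'wrist_force': array([-0.41329693, -0.34463483,  0.66715357]), 'wrist_torque': array([-0.0266251 ,  0.03681074, -0.02155584]), 'width': 0.0940437337079777}
```

View pics/scene0.png

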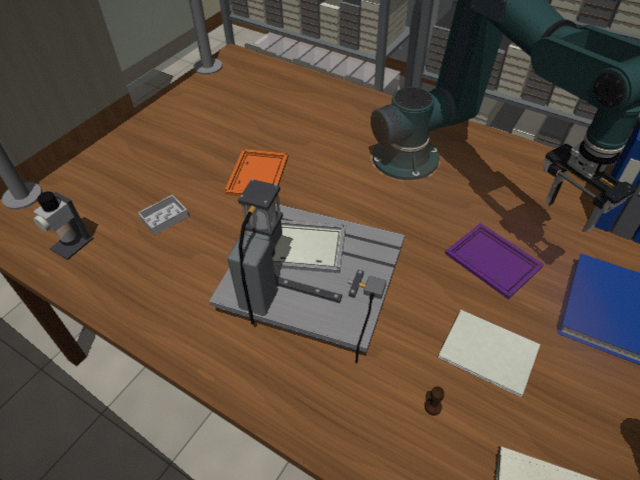

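View pics/side0.png

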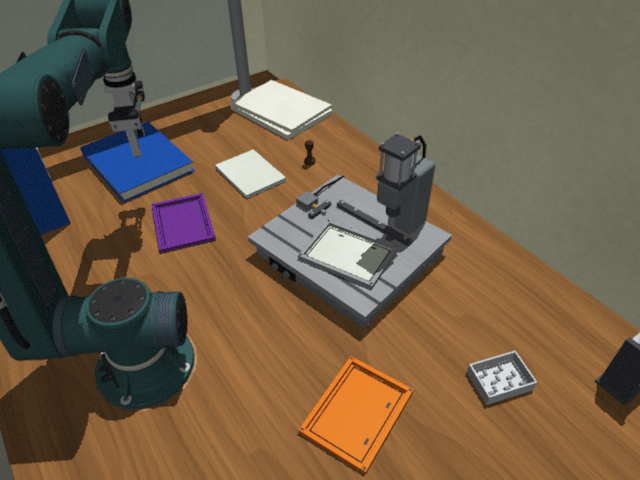

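View pics/wrist0.png

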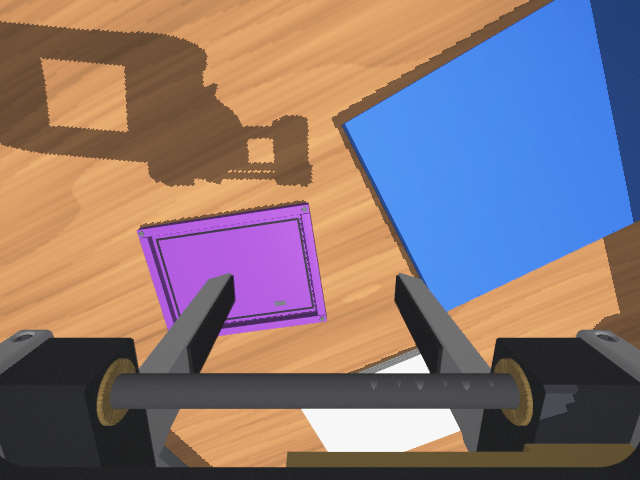

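The white framed tray on the press bed, at scene (310,247) and side (347,253), is the workpiece. The orange one at side (357,412) and the purple one at side (183,222) are look-alikes lying on the counter. I'll confirm with enlarged crops.

```bash
python3 - <<'E'
import cv2
a=cv2.imread('pics/scene0.png')[170:360,200:420]; cv2.imwrite('pics/sc_crop.png',cv2.resize(a,None,fx=3.5,fy=3.15,interpolation=2) if 0 else cv2.resize(a,None,fx=3,fy=3,interpolation=cv2.INTER_CUBIC))
a=cv2.imread('pics/side0.png')[125:330,240:460]; cv2.imwrite('pics/sd_crop.png',cv2.resize(a,None,fx=2.9,fy=2.9,interpolation=cv2.INTER_CUBIC))
E
```

```text
(no output)
```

View pics/sc_crop.png

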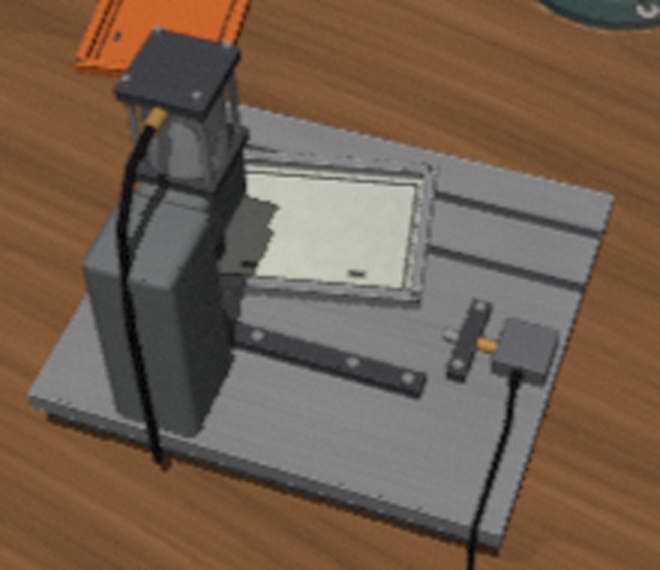

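View pics/sd_crop.png

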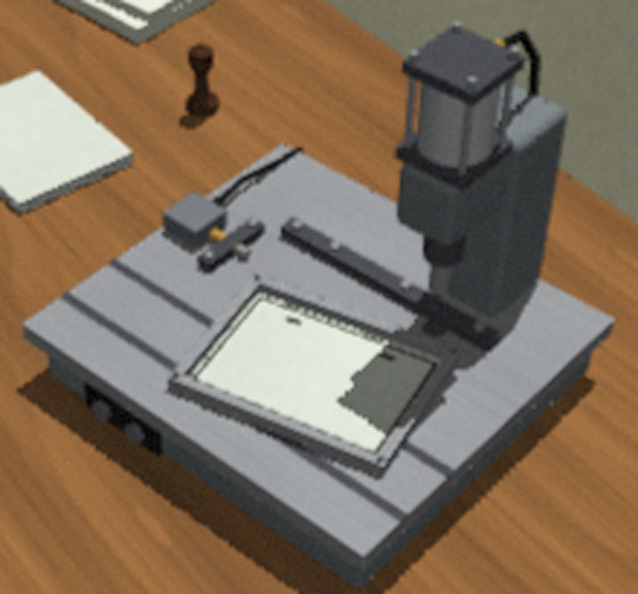

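```bash
cat >> h.py <<'E'
def ray(f,uv):
    m=json.load(open('pics/'+f+'.json')); T=np.array(m['camera_from_world']); fl=240/np.tan(np.radians(m['fov_y']/2))
    d=np.array([(uv[0]-m['cx'])/fl,-(uv[1]-m['cy'])/fl,-1]); R=T[:3,:3]
    return -R.T@T[:3,3], R.T@d
def onz(f,uv,z):
    o,d=ray(f,uv); return o+d*(z-o[2])/d[2]
def wray(f,uv,obs):
    from scipy.spatial.transform import Rotation as Ro
    m=json.load(open('pics/'+f+'.json')); T=np.array(m['tool_from_camera']); fl=240/np.tan(np.radians(m['fov_y']/2))
    d=np.array([(uv[0]-m['cx'])/fl,-(uv[1]-m['cy'])/fl,-1])
    R=Ro.from_euler('xyz',obs['ee_rot']).as_matrix()
    return np.array(obs['tool_pos'])+R@T[:3,3], R@T[:3,:3]@d
def rigid(P,W):
    P=np.array(P,float);W=np.array(W)[:,:2]; pc=P.mean(0);wc=W.mean(0)
    H=(P-pc).T@(W-wc); th=np.arctan2(H[0,1]-H[1,0],H[0,0]+H[1,1])
    R=np.array([[np.cos(th),-np.sin(th)],[np.sin(th),np.cos(th)]]); t=wc-R@pc
    return th,t,np.linalg.norm(P@R.T+t-W,axis=1)
E
python3 - <<'E'
from h import *
S='side0.png';C='scene0.png'
W=[onz(S,p,.065) for p in [(248,237),(365,317),(452,236),(338,177)]]
P=[(-.14,.21),(-.14,-.175),(.21,-.175),(.21,.21)]
print(rigid(P,W))
W2=[onz(C,p,.065) for p in [(403.3,235.7),(365,350),(210,303)]]
print(rigid([P[0],P[3],P[2]],W2)); print(rigid(P+[P[0],P[3],P[2]],W+W2))
Q=[onz(S,p,.079) for p in [(299.3,256),(329,224),(372.8,283.6),(397,249)]]
PQ=[(-.075,.1),(.075,.1),(-.075,-.1),(.075,-.1)]
print(rigid(PQ,Q))
Q2=[onz(C,p,.079) for p in [(345,226),(340,269)]]
print(rigid(PQ[:2],Q2)); print(rigid(PQ+PQ[:2],Q+Q2))
# fence ends / plunger / counter things
print('plunger', onz(S,(240+242/2.9,125+255/2.9),.0715), onz(C,(200+447/3,170+335/3),.0715))
print('stop', [onz(S,(240+a/2.9,125+b/2.9),.077) for a,b in [(200,262),(262,225)]])
print('fence left top near', onz(S,(240+283/2.9,125+230/2.9),.077))
E
```

```text
(np.float64(0.21858560851774195), array([ 0.53011903, -0.01816903]), array([0.0029524 , 0.00594864, 0.00227168, 0.00942294]))
(np.float64(0.22432145026314543), array([ 0.53791825, -0.01009991]), array([0.00180078, 0.00352649, 0.00532696]))
(np.float64(0.220148195227344), array([ 0.53330434, -0.01460731]), array([0.002662  , 0.00170888, 0.00450856, 0.01414502, 0.00528576,
       0.00569812, 0.01044198]))
(np.float64(0.44179310587687803), array([ 0.51759212, -0.04663635]), array([0.00595639, 0.01271336, 0.01383979, 0.0091284 ]))
(np.float64(0.44581185717812577), array([ 0.52288158, -0.03724257]), array([0.00373598, 0.00373598]))
(np.float64(0.4287783482094973), array([ 0.51884093, -0.04374554]), array([0.00483681, 0.01627119, 0.01170085, 0.00981756, 0.00894201,
       0.00551248]))
plunger [0.55571829 0.11473859 0.0715    ] [0.5607573  0.11870787 0.0715    ]
stop [array([0.51587277, 0.12387849, 0.077     ]), array([0.5914435 , 0.13318791, 0.077     ])]
fence left top near [0.60295087 0.11605795 0.077     ]
```

```bash
cat >> h.py <<'E'
def steps(p0,yaw0,p1,yaw1,n):
    # n equal rows; each: shift in tool axes (tool down) then turn about tool z
    d=(np.array(p1)-np.array(p0))/n; dy=(yaw1-yaw0)/n; out=[]
    for i in range(n):
        y=np.radians(yaw0+i*dy); c,s=np.cos(y),np.sin(y)
        out.append([round(100*(d[0]*c+d[1]*s),1),round(100*(d[0]*s-d[1]*c),1),round(-100*d[2],1),0,0,round(-dy,1),0])
    for r in out: print(r)
E
python3 - <<'E'
from h import *
steps([.231,.499,.214],155.2,[.482,.076,.25],58,12)
E
```

```text
[np.float64(-3.4), np.float64(-2.3), np.float64(-0.3), 0, 0, 8.1, 0]
[np.float64(-3.7), np.float64(-1.8), np.float64(-0.3), 0, 0, 8.1, 0]
[np.float64(-3.9), np.float64(-1.3), np.float64(-0.3), 0, 0, 8.1, 0]
[np.float64(-4.0), np.float64(-0.7), np.float64(-0.3), 0, 0, 8.1, 0]
[np.float64(-4.1), np.float64(-0.2), np.float64(-0.3), 0, 0, 8.1, 0]
[np.float64(-4.1), np.float64(0.4), np.float64(-0.3), 0, 0, 8.1, 0]
[np.float64(-4.0), np.float64(1.0), np.float64(-0.3), 0, 0, 8.1, 0]
[np.float64(-3.8), np.float64(1.5), np.float64(-0.3), 0, 0, 8.1, 0]
[np.float64(-3.5), np.float64(2.1), np.float64(-0.3), 0, 0, 8.1, 0]
[np.float64(-3.2), np.float64(2.5), np.float64(-0.3), 0, 0, 8.1, 0]
[np.float64(-2.8), np.float64(3.0), np.float64(-0.3), 0, 0, 8.1, 0]
[np.float64(-2.4), np.float64(3.3), np.float64(-0.3), 0, 0, 8.1, 0]
```

Emit:
arm_command:
  plan: [-3.4, -2.3, -0.3, 0, 0, 8.1, 0, -3.7, -1.8, -0.3, 0, 0, 8.1, 0, -3.9, -1.3, -0.3, 0, 0, 8.1, 0, -4.0, -0.7, -0.3, 0, 0, 8.1, 0, -4.1, -0.2, -0.3, 0, 0, 8.1, 0, -4.1, 0.4, -0.3, 0, 0, 8.1, 0, -4.0, 1.0, -0.3, 0, 0, 8.1, 0, -3.8, 1.5, -0.3, 0, 0, 8.1, 0]

```text
time: 1.15
tool_pos: [0.3981, 0.2155, 0.2373]
ee_rot: [-3.141, 0.0, 1.573]
wrist_force: [-0.1, -0.5, 0.2]
width: 0.0939
```

Emit:
arm_command:
  plan: [-3.5, 2.1, -0.3, 0, 0, 8.1, 0, -3.2, 2.5, -0.3, 0, 0, 8.1, 0, -2.8, 3.0, -0.3, 0, 0, 8.1, 0, -2.4, 3.3, -0.3, 0, 0, 8.1, 0, 0, 0, 0, 0, 0, 0, 0, 0, 0, 0, 0, 0, 0, 0]

```text
time: 1.9
tool_pos: [0.4808, 0.0768, 0.2491]
ee_rot: [-3.14, 0.0, 1.013]
wrist_force: [0.3, 0.5, 0.2]
width: 0.0938
```

```bash
python3 - <<'E'
from h import *
o=robot.get_obs(); json.dump({k:np.array(v).tolist() for k,v in o.items()},open('pics/w1.obs','w'))
s=snap('wrist','w1.png'); print(o['tool_pos'],np.degrees(o['ee_rot']),o['time'],o['joint_positions'],o['wrist_force'])
E
```

```text
[0.48082063 0.07675657 0.24910331] [-1.79931006e+02  3.94707942e-04  5.80520355e+01] 1.9 [ 4.13169982e-02 -5.75802500e-02  1.44744229e+00  6.84454369e-04
  1.75272904e+00  5.99037676e-01] [0.31383749 0.54338907 0.19989515]
```

View pics/w1.png

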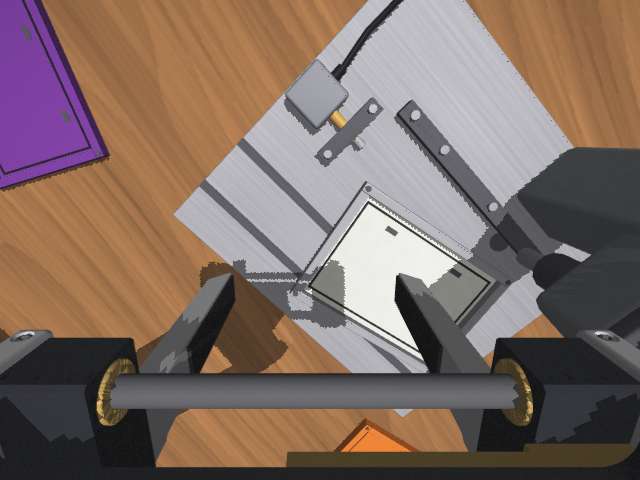

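The wrist view shows the stop bar from (376,100) to (325,160), the plunger tip near (360,146), the fence's left end at (405,105), the plate's far-left corner at (369,184) and its near-left corner near (292,288). I'll enlarge it for accurate corners.

```bash
python3 - <<'E'
import cv2
im=cv2.imread('pics/w1.png')
def crop(x,y,w,h,k,n):
    a=cv2.resize(im[y:y+h,x:x+w],None,fx=k,fy=k,interpolation=cv2.INTER_CUBIC)
    for i in range(0,w,20): cv2.putText(a,str(x+i),(i*k,8),0,.3,(0,0,255)); cv2.line(a,(i*k,10),(i*k,14),(0,0,255))
    for i in range(0,h,20): cv2.putText(a,str(y+i),(0,i*k+4),0,.3,(0,0,255)); cv2.line(a,(22,i*k),(28,i*k),(0,0,255))
    cv2.imwrite('pics/'+n,a)
crop(280,80,200,150,4,'c1.png'); crop(280,170,250,190,3,'c2.png')
E
```

```text
(no output)
```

View pics/c1.png

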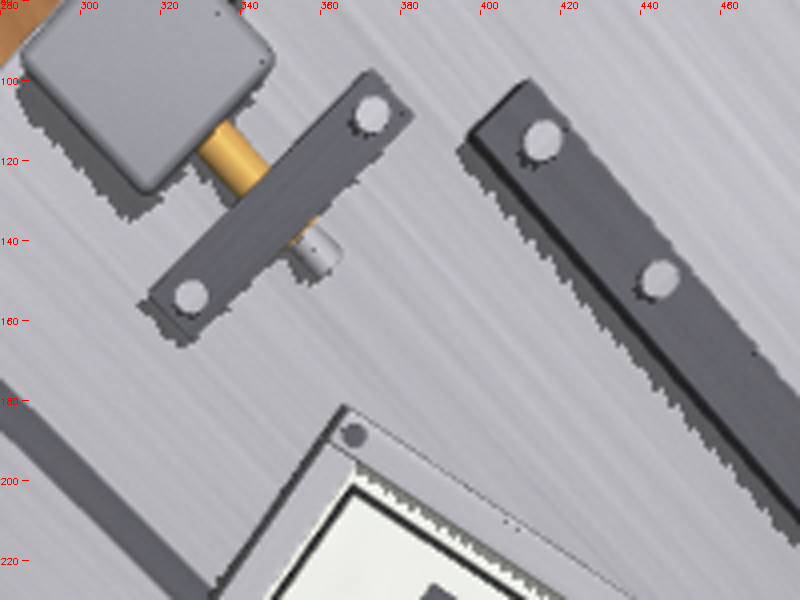

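View pics/c2.png

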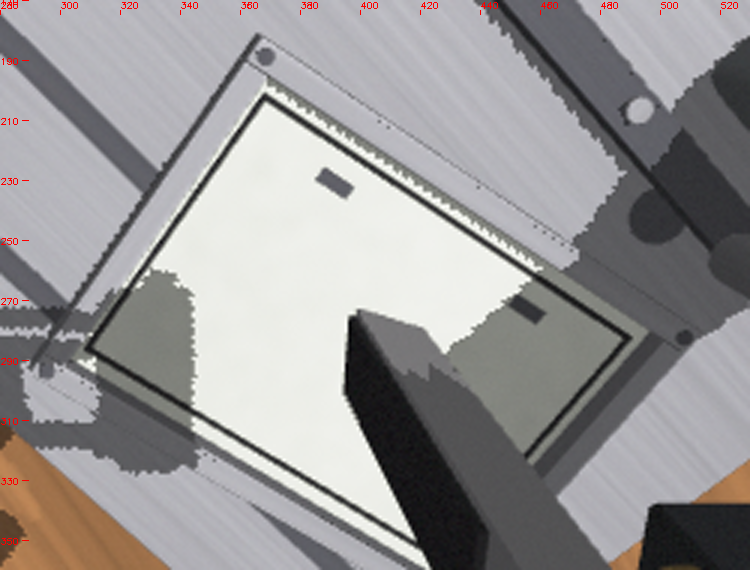

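```bash
python3 - <<'E'
from h import *
o=json.load(open('pics/w1.obs'))
def z(uv,h):
    a,d=wray('w1.png',uv,o); return (a+d*(h-a[2])/d[2])[:2]
F=[z(p,.077) for p in [(399.5,113.2),(412,100)]]
St=[z(p,.077) for p in [(383,108),(327.5,164.5),(372.5,97.5),(317.5,153.7)]]
pl=z((364,145),.0715)
print('fence',F,np.linalg.norm(F[0]-F[1])); print('stop',St,np.linalg.norm(St[0]-St[1]));print(pl)
Sc=[z(p,.079) for p in [(368.6,188.8),(508,282.7),(295,293.3)]]
print('plate',rigid([(.07,.095),(.07,-.095),(-.07,.095)],Sc))
d=St[0]-St[1];print('yaw stop',np.arctan2(d[1],d[0]));d=St[2]-St[3];print(np.arctan2(d[1],d[0]))
# fence face line: bottom/top edge points
d=F[1]-F[0];print('yaw fence end',np.arctan2(d[1],d[0]))
for uv,h in [((475,203),.077),((478,206.5),.065)]:
    q=z(uv,h); e=q-F[0]; print(np.arctan2(-e[0]*-1,-e[1]), np.linalg.norm(e))
# joint fit: stop frame, unknown; local stop pts (±.0375,0), fence top left corner (.045, yf)
th,t,r=rigid([(.0375,0),(-.0375,0),(0,-.012)],[St[0],St[1],pl]);print('stop fit',th,t,r)
R=np.array([[np.cos(th),-np.sin(th)],[np.sin(th),np.cos(th)]])
print('fence corner in stop',(F[0]-t)@R,(F[1]-t)@R)
# lines on bed image for yaw: slot
E
```

```text
fence [array([0.60681041, 0.12490271]), array([0.62245868, 0.12907869])] 0.016195903950274468
stop [array([0.59555873, 0.13744257]), array([0.52273722, 0.12025846]), array([0.59155683, 0.15095435]), array([0.51975419, 0.13453353])] 0.07482156312968655
[0.56381651 0.11680275]
plate (np.float64(0.43327735942424084), array([ 0.5221585 , -0.03803798]), array([0.00011137, 0.00036188, 0.00033751]))
yaw stop 0.2317364498310862
0.2248274450700737
yaw fence end 0.26078836614946393
0.2116008777713458 0.12185365203688879
0.231842829666812 0.13287816185472948
stop fit 0.2366240037516351 [0.55976646 0.12872314] [0.00066663 0.00066035 0.00126294]
fence corner in stop [ 0.04483747 -0.01474211] [ 0.06102864 -0.01435079]
```

Press yaw is about 0.225. In the stop frame, home is (-30,-100) mm, and the plate now sits at (-74,-154) mm, turned 12°. I'll close the fingers into one stub, lower it inside the plate's far-left rim corner with the jaw axis along the push diagonal (clear of the head), and tow the plate home from there.

```bash
python3 - <<'E'
from h import *
steps([.4808,.0768,.249],58,[.530,.037,.13],148,10)
E
```

```text
[np.float64(-0.1), np.float64(0.6), np.float64(1.2), 0, 0, -9.0, 0]
[np.float64(-0.2), np.float64(0.6), np.float64(1.2), 0, 0, -9.0, 0]
[np.float64(-0.3), np.float64(0.6), np.float64(1.2), 0, 0, -9.0, 0]
[np.float64(-0.4), np.float64(0.5), np.float64(1.2), 0, 0, -9.0, 0]
[np.float64(-0.4), np.float64(0.5), np.float64(1.2), 0, 0, -9.0, 0]
[np.float64(-0.5), np.float64(0.4), np.float64(1.2), 0, 0, -9.0, 0]
[np.float64(-0.6), np.float64(0.3), np.float64(1.2), 0, 0, -9.0, 0]
[np.float64(-0.6), np.float64(0.2), np.float64(1.2), 0, 0, -9.0, 0]
[np.float64(-0.6), np.float64(0.1), np.float64(1.2), 0, 0, -9.0, 0]
[np.float64(-0.6), np.float64(0.0), np.float64(1.2), 0, 0, -9.0, 0]
```

Emit:
arm_command:
  plan: [-0.1, 0.6, 1.2, 0, 0, -9, 1, -0.2, 0.6, 1.2, 0, 0, -9, 1, -0.3, 0.6, 1.2, 0, 0, -9, 1, -0.4, 0.5, 1.2, 0, 0, -9, 1, -0.4, 0.5, 1.2, 0, 0, -9, 1, -0.5, 0.4, 1.2, 0, 0, -9, 1, -0.6, 0.3, 1.2, 0, 0, -9, 1, -0.6, 0.2, 1.2, 0, 0, -9, 1]

```text
time: 2.95
tool_pos: [0.52, 0.0446, 0.1532]
ee_rot: [3.141, -0.0, 2.277]
wrist_force: [0.0, 0.8, 0.2]
width: 0.0171
```

Emit:
arm_command:
  plan: [-0.6, 0.1, 1.2, 0, 0, -9, 1, -0.6, 0, 1.2, 0, 0, -9, 1, 0, 0, 0, 0, 0, 0, 1, 0, 0, 0, 0, 0, 0, 1]

```text
time: 3.45
tool_pos: [0.5294, 0.0363, 0.13]
ee_rot: [3.141, 0.0, 2.582]
wrist_force: [0.2, 1.2, -0.5]
width: 0.0005
```

```bash
python3 - <<'E'
from h import *
o=robot.get_obs(); json.dump({k:np.array(v).tolist() for k,v in o.items()},open('pics/w2.obs','w'))
s=snap('wrist','w2.png'); print(o['tool_pos'],np.degrees(o['ee_rot']),o['time'],o['wrist_force'],o['width'])
E
```

```text
[0.52938883 0.03628518 0.13003104] [1.79967236e+02 2.06828492e-02 1.47963032e+02] 3.45 [ 0.20124318  1.15741561 -0.54082302] 0.0005478895852642738
```

View pics/w2.png

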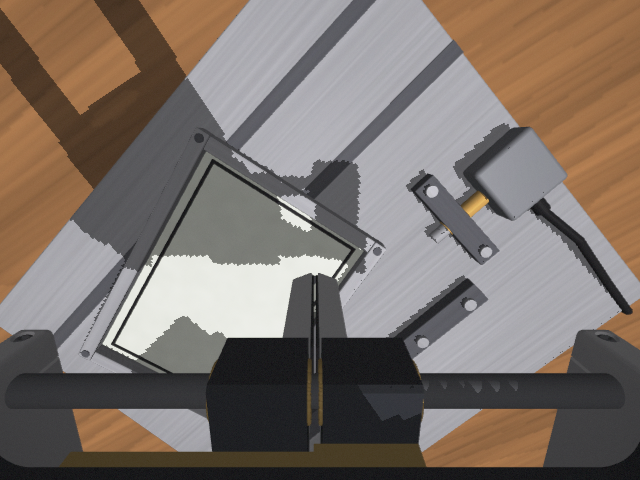

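The stub tip is at (315,280), inside the plate's far-left corner, whose screw is at (377,251). The near-left screw is at (199,138). I'll check the plate's position before descending.

```bash
python3 - <<'E'
from h import *
o=json.load(open('pics/w2.obs'))
def z(uv,h):
    a,d=wray('w2.png',uv,o); return (a+d*(h-a[2])/d[2])[:2]
th,t,r=rigid([(.07,.095),(-.07,.095),(-.07,-.095)],[z(p,.079) for p in [(377,251),(199,138),(86,353)]]);print(th,t,r)
R=np.array([[np.cos(th),-np.sin(th)],[np.sin(th),np.cos(th)]])
print('tcp in plate',(np.array(o['tool_pos'])[:2]-t)@R)
E
```

```text
0.43687560570862316 [ 0.5223388 -0.0372738] [0.00021064 0.00023428 0.00039787]
tcp in plate [0.03751146 0.06366724]
```

Emit:
arm_command:
  plan: [0, 0, 1.5, 0, 0, 0, 1, 0, 0, 1.5, 0, 0, 0, 1, 0, 0, 1.0, 0, 0, 0, 1, 0, 0, 0.7, 0, 0, 0, 1, 0, 0, 0, 0, 0, 0, 1]

```text
time: 4.12
tool_pos: [0.529, 0.0354, 0.0816]
ee_rot: [-3.141, -0.001, 2.583]
wrist_force: [0.6, -0.3, 1.0]
width: 0.0005
```

Emit:
arm_command:
  plan: [0, 0.8, 0, 0, 0, 0, 1, 0, 0.8, 0, 0, 0, 0, 1, 0, 0.8, 0, 0, 0, 0, 1, 0, 0.8, 0, 0, 0, 0, 1, 0, 0.8, 0, 0, 0, 0, 1, 0, 0.8, 0, 0, 0, 0, 1, 0, 0.8, 0, 0, 0, 0, 1, 0, 0, 0, 0, 0, 0, 1]

```text
time: 5.12
tool_pos: [0.5594, 0.0836, 0.0823]
ee_rot: [3.141, -0.0, 2.584]
wrist_force: [-1.0, -0.1, -0.1]
width: 0.0003
```

```bash
python3 - <<'E'
from h import *
o=robot.get_obs(); json.dump({k:np.array(v).tolist() for k,v in o.items()},open('pics/w3.obs','w'))
s=snap('wrist','w3.png'); print(o['tool_pos'],np.degrees(o['ee_rot']),o['time'],o['wrist_force'],o['width'])
E
```

```text
[0.55936711 0.08356764 0.0822802 ] [ 1.79980286e+02 -2.14101442e-02  1.48046550e+02] 5.125 [-1.04926145 -0.10739776 -0.05735673] 0.00030587104643278474
```

View pics/w3.png

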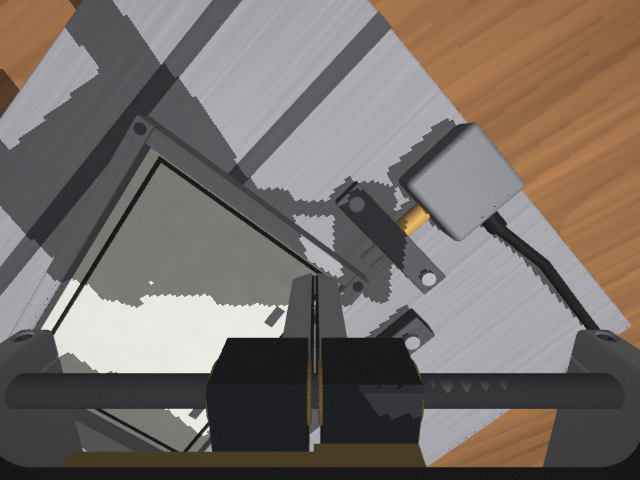

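The plate followed the stub. Its screws are now at (358,287) and (139,128), and the plunger is about to be met near (365,262).

```bash
cat >> h.py <<'E'
YP=.2265; SO=np.array([.5593,.1288])
def plate(tag,px,obs=None,loc=((.07,.095),(-.07,.095))):
    o=json.load(open('pics/%s.obs'%tag))
    def z(uv,h):
        a,d=wray(tag+'.png',uv,o); return (a+d*(h-a[2])/d[2])[:2]
    W=[z(p,.079) for p in px]; th,t,r=rigid(list(loc),W)
    c,s=np.cos(YP),np.sin(YP); RP=np.array([[c,-s],[s,c]])
    print('plate rel yaw deg',np.degrees(th-YP),'in stop mm',1e3*(t-SO)@RP,'res',r,'tcp in stop',1e3*(np.array(o['tool_pos'])[:2]-SO)@RP)
E
python3 - <<'E'
from h import *
plate('w3',[(358,287),(139,128)])
o=json.load(open('pics/w3.obs'))
W=[]
for uv in [(357,204),(429,279)]:
    a,d=wray('w3.png',uv,o); W.append((a+d*(.077-a[2])/d[2])[:2])
d=W[1]-W[0];print('stop yaw by screws',np.arctan2(d[1],d[0]),(W[0]+W[1])/2,np.linalg.norm(d))
E
```

```text
plate rel yaw deg 7.499842085140034 in stop mm [ -52.25675803 -127.58462189] res [0.00051703 0.00051703] tcp in stop [-10.09235715 -44.09211811]
stop yaw by screws 0.22007737457638066 [0.55822944 0.13643491] 0.06093972321722506
```

Emit:
arm_command:
  plan: [-0.2, 0.7, 0, 0, 0, 0, 1, -0.2, 0.7, 0, 0, 0, 0, 1, -0.2, 0.7, 0, 0, 0, 0, 1, 0, 0, 0, 0, 0, 0, 1]

```text
time: 5.68
tool_pos: [0.576, 0.0979, 0.0826]
ee_rot: [3.141, 0.001, 2.584]
wrist_force: [0.5, 0.1, 0.2]
width: 0.0005
```

```bash
python3 - <<'E'
from h import *
o=robot.get_obs(); json.dump({k:np.array(v).tolist() for k,v in o.items()},open('pics/w4.obs','w'))
s=snap('wrist','w4.png'); print(o['tool_pos'],np.degrees(o['ee_rot']),o['time'],o['wrist_force'],o['width'])
E
```

```text
[0.57604415 0.09788765 0.08255844] [1.79970565e+02 2.99531161e-02 1.48026618e+02] 5.675 [0.45205326 0.13768408 0.22795887] 0.0004616373988319611
```

View pics/w4.png

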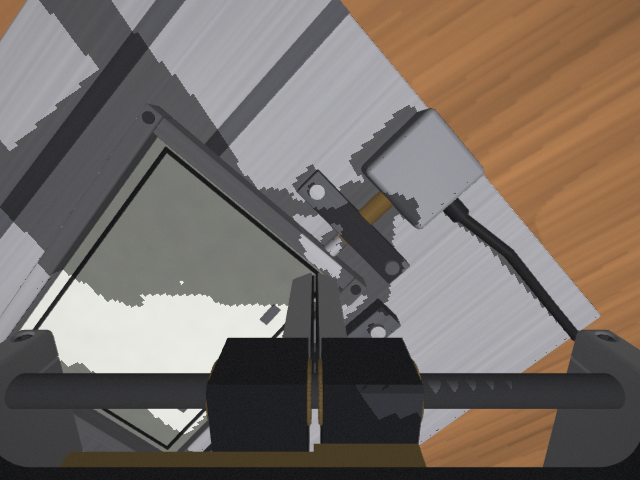

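```bash
python3 - <<'E'
from h import *
plate('w4',[(355.5,289.5),(148,118)])
E
```

```text
plate rel yaw deg 3.8259194628236597 in stop mm [ -38.59449451 -115.59023068] res [7.77216762e-05 7.77216762e-05] tcp in stop [  9.37454509 -33.88300239]
```

Emit:
arm_command:
  plan: [-0.1, 0.4, 0.1, 0, 0, 0, 1, -0.1, 0.4, 0.1, 0, 0, 0, 1, 0, 0.4, 0, 0, 0, 0, 1, 0, 0, 0, 0, 0, 0, 1]

```text
time: 6.22
tool_pos: [0.5845, 0.1062, 0.0816]
ee_rot: [3.141, 0.003, 2.583]
wrist_force: [-0.0, -4.0, 5.6]
width: 0.0007
```

Emit:
arm_command:
  plan: [0, 0.2, 0, 0, 0, 0, 1, 0, 0.2, 0, 0, 0, 0, 1, 0, 0, 0, 0, 0, 0, 1]

```text
time: 6.6
tool_pos: [0.5863, 0.1092, 0.0816]
ee_rot: [-3.141, 0.003, 2.583]
wrist_force: [-1.1, -4.7, 5.0]
width: 0.0003
```

```bash
python3 - <<'E'
from h import *
o=robot.get_obs(); json.dump({k:np.array(v).tolist() for k,v in o.items()},open('pics/w5.obs','w'))
s=snap('wrist','w5.png'); print(o['tool_pos'],np.degrees(o['ee_rot']),o['time'],o['wrist_force'],o['width'])
E
```

```text
[0.58631735 0.10915305 0.08161241] [-1.79980867e+02  1.44152814e-01  1.47977035e+02] 6.6 [-1.08800954 -4.65909386  5.00907164] 0.00025231915755797885
```

View pics/w5.png

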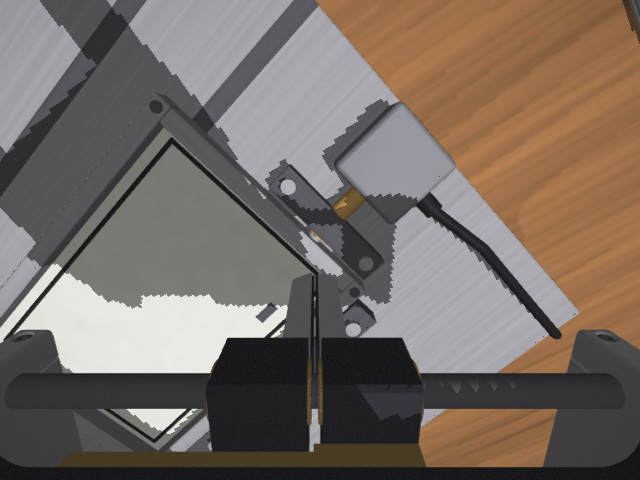

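```bash
python3 - <<'E'
from h import *
plate('w5',[(354.5,292),(155.5,106.5)])
import cv2
im=cv2.imread('pics/w5.png'); cv2.imwrite('pics/c5.png',cv2.resize(im[150:350,240:440],None,fx=3,fy=3,interpolation=cv2.INTER_CUBIC))
snap('side','side5.png'); im=cv2.imread('pics/side5.png'); cv2.imwrite('pics/s5.png',cv2.resize(im[130:330,240:460],None,fx=3,fy=3,interpolation=cv2.INTER_CUBIC))
E
```

```text
plate rel yaw deg 0.35463081812862474 in stop mm [ -31.73980078 -104.14238552] res [0.00019672 0.00019672] tcp in stop [ 21.9151967  -25.21237519]
```

View pics/c5.png

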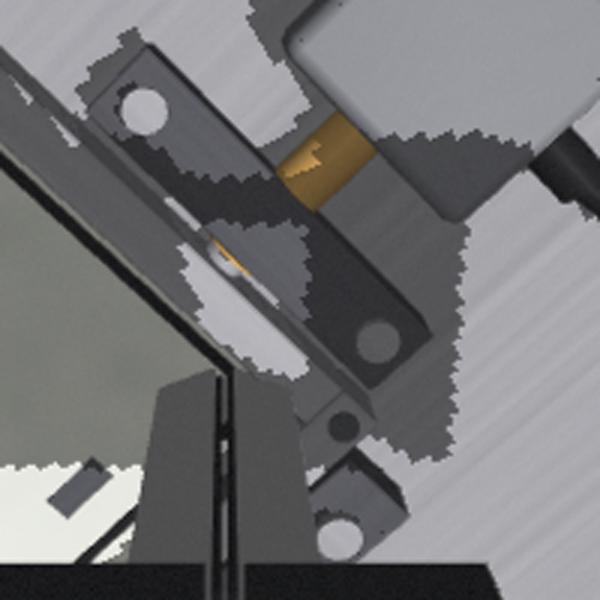

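View pics/s5.png

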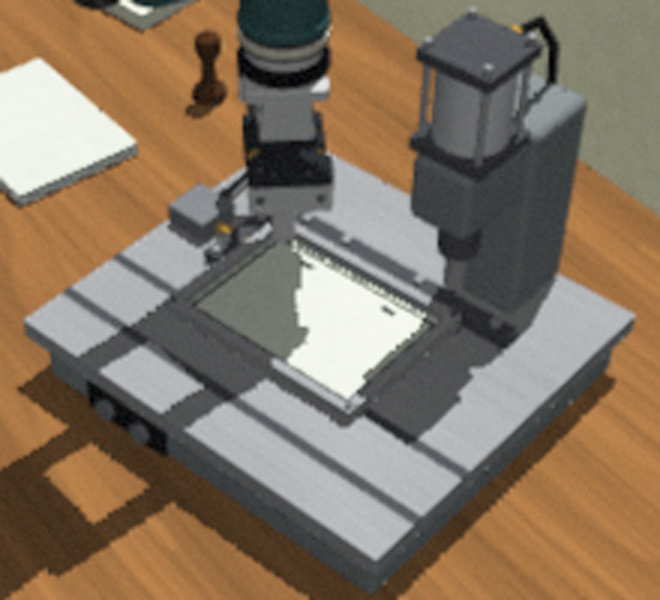

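Emit:
arm_command:
  plan: [0.1, 0.1, 0, 0, 0, 0, 1, 0.1, 0.1, 0, 0, 0, 0, 1, 0.1, 0.1, 0, 0, 0, 0, 1, 0, 0, 0, 0, 0, 0, 1]

```text
time: 7.2
tool_pos: [0.5856, 0.1125, 0.0816]
ee_rot: [-3.14, 0.004, 2.582]
wrist_force: [-0.6, -6.4, 5.8]
width: 0.0003
```

Emit:
arm_command:
  plan: [0.0, 0.1, 0, 0, 0, 0, 1, 0.05, 0.1, 0, 0, 0, 0, 1, 0, 0.0, 0, 0, 0, 0, 1]

```text
time: 7.58
tool_pos: [0.586, 0.1129, 0.0816]
ee_rot: [-3.137, 0.005, 2.582]
wrist_force: [-1.6, -8.6, 6.4]
width: 0.0003
```

```bash
python3 - <<'E'
from h import *
o=robot.get_obs(); json.dump({k:np.array(v).tolist() for k,v in o.items()},open('pics/w6.obs','w'))
s=snap('wrist','w6.png'); print(o['tool_pos'],np.degrees(o['ee_rot']),o['time'],o['wrist_force'],o['width'])
c,s=np.cos(YP),np.sin(YP); print('press F',np.array(o['wrist_force'][:2])@np.array([[c,-s],[s,c]]))
im=cv2.imread('pics/w6.png'); cv2.imwrite('pics/c6.png',cv2.resize(im[80:340,120:440],None,fx=2.3,fy=2.3,interpolation=cv2.INTER_CUBIC))
E
```

```text
[0.58595894 0.1128927  0.08164104] [-179.75845034    0.26096248  147.9275772 ] 7.575 [-1.59858404 -8.58797932  6.35850333] 0.000337139578134517
press F [-3.48634149 -8.00963686]
```

View pics/c6.png

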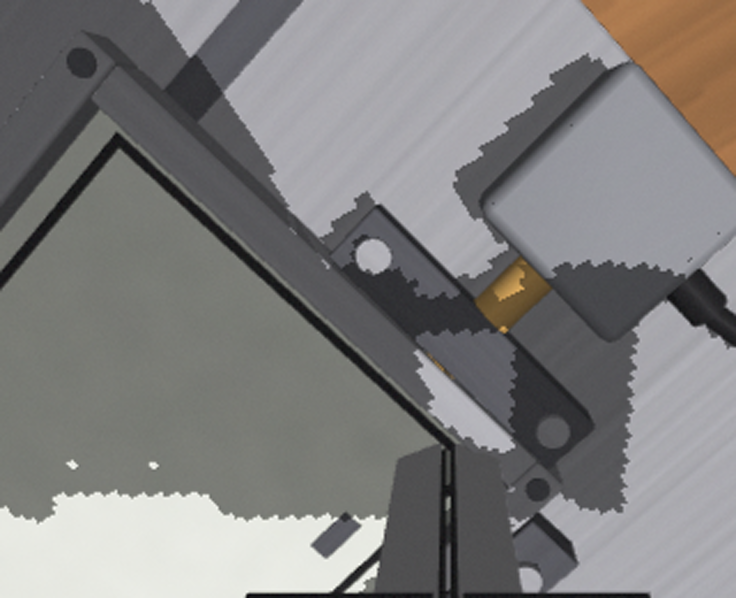

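Emit:
arm_command:
  plan: [-0.05, 0.1, 0, 0, 0, 0, 1, -0.05, 0.05, 0.05, 0, 0, 0, 1, 0, 0, 0, 0, 0, 0, 1, 0, 0, 0, 0, 0, 0, 1]

```text
time: 8.12
tool_pos: [0.5874, 0.1133, 0.0816]
ee_rot: [-3.137, 0.005, 2.582]
wrist_force: [-1.6, -10.1, 7.7]
width: 0.0002
```

```bash
python3 - <<'E'
from h import *
plate('w6',[(353.5,292.6),(155.2,107)])
o=robot.get_obs(); json.dump({k:np.array(v).tolist() for k,v in o.items()},open('pics/w7.obs','w'))
print(o['tool_pos'],np.degrees(o['ee_rot']),o['time'],o['wrist_force'],o['wrist_torque'],o['width'])
c,s=np.cos(YP),np.sin(YP); RP=np.array([[c,-s],[s,c]]);print('press F',np.array(o['wrist_force'][:2])@RP, 1e3*(o['tool_pos'][:2]-SO)@RP)
E
```

```text
plate rel yaw deg 0.17093328085006643 in stop mm [ -31.62683267 -100.86358215] res [0.00012544 0.00012544] tcp in stop [ 22.40574775 -21.48774921]
[0.58743893 0.11326668 0.08156539] [-179.72620192    0.26288653  147.9123466 ] 8.125 [ -1.56258473 -10.14824637   7.68045773] [-1.87726278  0.38560348 -0.0116547 ] 0.00015722756964457968
press F [-3.80164819 -9.53813642] [ 23.93192406 -21.45568526]
```

Emit:
arm_command:
  plan: [-0.07, 0.07, 0, 0, 0, 0, 1, -0.07, 0.07, 0, 0, 0, 0, 1, 0, 0, 0, 0, 0, 0, 1, 0, 0, 0, 0, 0, 0, 1]

```text
time: 8.62
tool_pos: [0.5877, 0.1133, 0.0815]
ee_rot: [-3.134, 0.002, 2.582]
wrist_force: [-6.8, -11.4, 10.7]
width: 0.0004
```

```bash
cat > st.py <<'E'
from h import *
import sys
o=robot.get_obs(); json.dump({k:np.array(v).tolist() for k,v in o.items()},open('pics/%s.obs'%sys.argv[1],'w'))
print(o['tool_pos'],np.degrees(o['ee_rot']),o['time'],o['wrist_force'],o['wrist_torque'],o['width'])
c,s=np.cos(YP),np.sin(YP); RP=np.array([[c,-s],[s,c]]);print('press F',np.array(o['wrist_force'][:2])@RP, 1e3*(o['tool_pos'][:2]-SO)@RP)
snap('wrist',sys.argv[1]+'.png'); im=cv2.imread('pics/%s.png'%sys.argv[1]); cv2.imwrite('pics/c_%s.png'%sys.argv[1],cv2.resize(im[80:340,120:440],None,fx=2.4,fy=2.3,interpolation=cv2.INTER_CUBIC) if 0 else cv2.resize(im[80:340,120:440],None,fx=2.3,fy=2.3,interpolation=cv2.INTER_CUBIC))
E
python3 st.py w8
```

```text
[0.58765985 0.11327732 0.08145347] [-1.79550836e+02  9.52730791e-02  1.47914251e+02] 8.625 [ -6.83625271 -11.39100013  10.72660121] [-2.09472704e+00  1.06673407e+00 -2.08486309e-03] 0.0003808546249644211
press F [-9.2197011  -9.56484954] [ 24.14959157 -21.49492417]
```

View pics/c_w8.png

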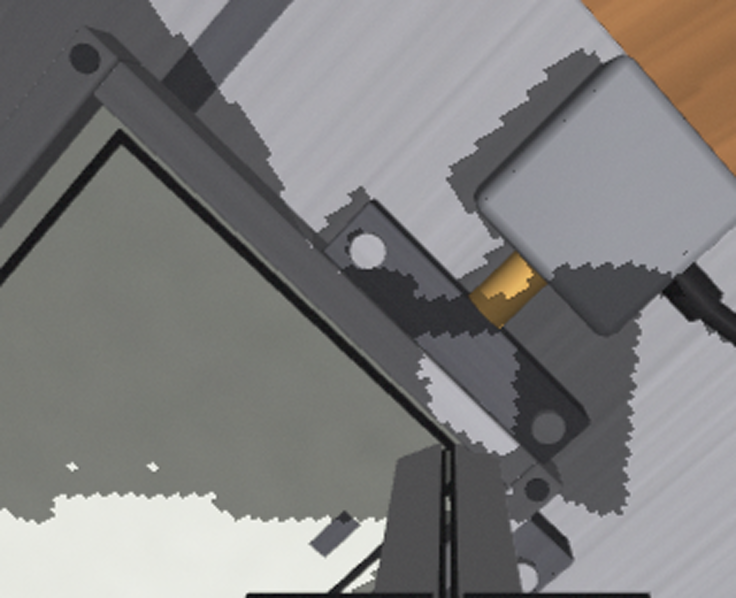

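```bash
python3 - <<'E'
from h import *
plate('w8',[(353.5,292.8),(157,105.2)])
o=json.load(open('pics/w8.obs'))
def z(uv,h):
    a,d=wray('w8.png',uv,o); return (a+d*(h-a[2])/d[2])[:2]
for o_ in [0]:
    a,b=z((280,188.7),.077),z((358.3,265.7),.077); d=b-a; ys=np.arctan2(d[1],d[0])
    p,q=z((353.5,292.8),.079),z((157,105.2),.079); e=p-q; yp=np.arctan2(e[1],e[0])
    print('rel yaw',yp-ys, 'lengths',np.linalg.norm(d),np.linalg.norm(e))
    n=np.array([-np.sin(ys),np.cos(ys)]); print('screw line gap (5 + stop inset 7?)',1e3*(a-p)@n,1e3*(b-p)@n,1e3*(a-q)@n)
snap('side','side8.png'); im=cv2.imread('pics/side8.png'); cv2.imwrite('pics/s8.png',cv2.resize(im[180:300,280:420],None,fx=5,fy=5,interpolation=cv2.INTER_CUBIC))
snap('scene','scene8.png'); im=cv2.imread('pics/scene8.png'); cv2.imwrite('pics/sc8.png',cv2.resize(im[210:330,260:410],None,fx=5,fy=5,interpolation=cv2.INTER_CUBIC))
E
```

```text
plate rel yaw deg -0.33076781968513724 in stop mm [ -30.74411658 -100.276668  ] res [0.00012287 0.00012287] tcp in stop [ 24.14959157 -21.49492417]
rel yaw 0.00040235055839357714 lengths 0.06071724708072306 0.14024573944876165
screw line gap (5 + stop inset 7?) 12.754185433258654 12.754185433258654 12.810613383315701
```

View pics/s8.png

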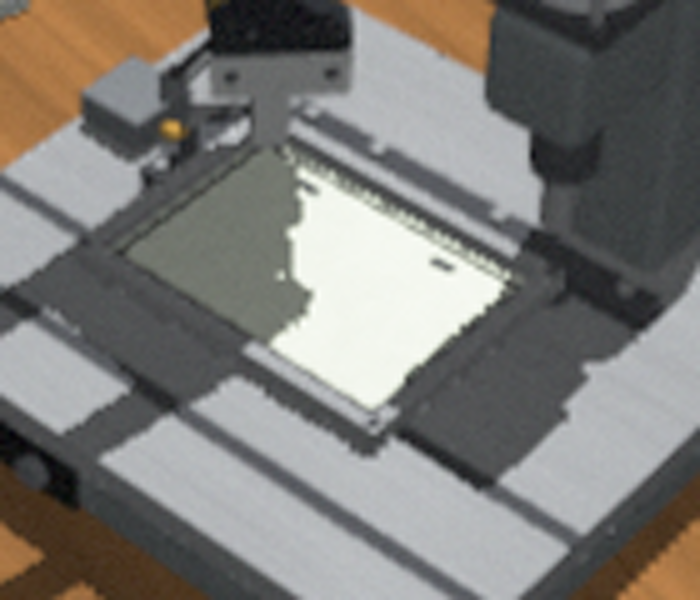

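View pics/sc8.png

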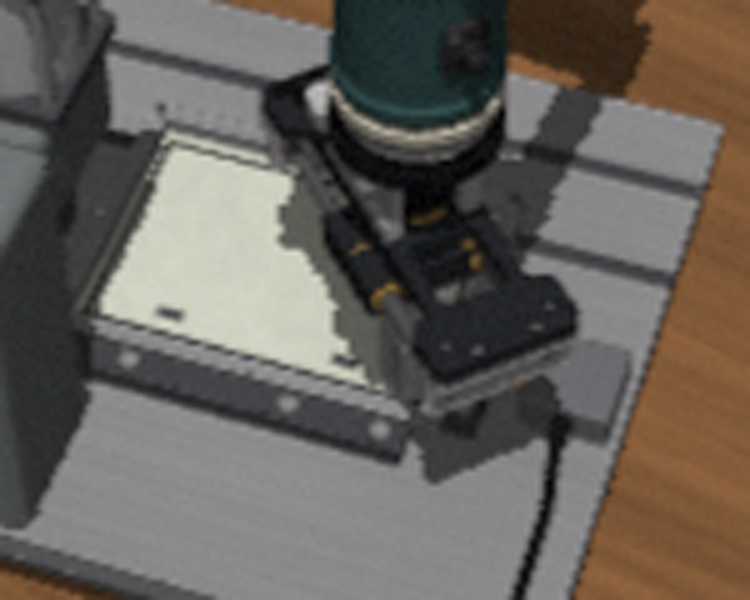

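The plate is parallel to the stop (0.0004 rad) and all three forces are about 10 N. Friction could still hide a small gap at the stop, so I'll push a little more along +y and see whether it moves.

Emit:
arm_command:
  plan: [0.07, 0.07, 0, 0, 0, 0, 1, 0, 0, 0, 0, 0, 0, 1, 0, 0, 0, 0, 0, 0, 1]

```text
time: 9.15
tool_pos: [0.5876, 0.1134, 0.0815]
ee_rot: [-3.133, 0.003, 2.581]
wrist_force: [-4.9, -12.6, 11.3]
width: 0.0002
```

```bash
python3 st.py w9
```

```text
[0.58763956 0.11340131 0.0814851 ] [-1.79487650e+02  1.61596118e-01  1.47897039e+02] 9.15 [ -4.92587668 -12.56200496  11.27470338] [-2.45746198e+00  1.12769281e+00  1.13479855e-03] 0.00017755290373825278
press F [ -7.62108979 -11.13495487] [ 24.15766104 -21.36954556]
```

Emit:
arm_command:
  plan: [0.07, 0.1, 0, 0, 0, 0, 1, 0, 0.1, 0, 0, 0, 0, 1, 0, 0, 0, 0, 0, 0, 1, 0, 0, 0, 0, 0, 0, 1, 0, 0, 0, 0, 0, 0, 1]

```text
time: 9.82
tool_pos: [0.5877, 0.1137, 0.0815]
ee_rot: [-3.129, 0.004, 2.581]
wrist_force: [-7.0, -16.3, 11.6]
width: 0.0007
```

```bash
python3 st.py w10
```

```text
[0.58767646 0.1136642  0.08150568] [-179.28310135    0.20515457  147.86108356] 9.825 [ -7.04679681 -16.33195901  11.56064803] [-3.15685802  1.33376513 -0.00381517] 0.0007184816477251064
press F [-10.5344503  -14.33232665] [ 24.25265265 -21.12166025]
```

View pics/c_w10.png

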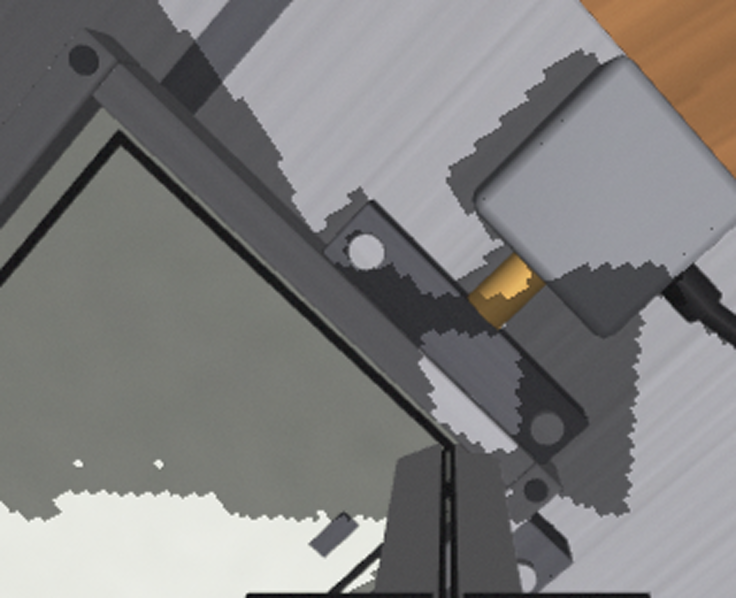

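```bash
python3 - <<'E'
from h import *
o=json.load(open('pics/w8.obs'))
def meet(r1,r2):
    (a,d),(b,e)=r1,r2; d=d/np.linalg.norm(d);e=e/np.linalg.norm(e)
    A=np.stack([d,-e],1); s=np.linalg.lstsq(A,b-a,rcond=None)[0]; p,q=a+s[0]*d,b+s[1]*e; return (p+q)/2,np.linalg.norm(p-q)
w=wray('w8.png',(120+333/2.3,80+535/2.3),o)
print('slot wrist/side',meet(w,ray('side8.png',(280+308/5,180+188/5))))
print('slot wrist/scene',meet(w,ray('scene8.png',(260+345/5,210+358/5))))
print('slot side/scene',meet(ray('side8.png',(280+308/5,180+188/5)),ray('scene8.png',(260+345/5,210+358/5))))
print('slot2 side/scene',meet(ray('side8.png',(280+442/5,180+265/5)),ray('scene8.png',(260+170/5,210+313/5))))
E
```

```text
slot wrist/side (array([0.58763391, 0.07661901, 0.06623175]), np.float64(0.0008529262804522399))
slot wrist/scene (array([0.58590558, 0.07855656, 0.07204565]), np.float64(0.0008771862992585545))
slot side/scene (array([0.58470752, 0.07573929, 0.0685226 ]), np.float64(0.0029421133728693392))
slot2 side/scene (array([ 0.60523555, -0.01125234,  0.06807831]), np.float64(0.002239843274224349))
```

Emit:
arm_command:
  plan: [0, 0, 0, 0, 0, 0, 1, 0, 0, 0, 0, 0, 0, 1, 0, 0, 0, 0, 0, 0, 1, 0, 0, 0, 0, 0, 0, 1, 0, 0, 0, 0, 0, 0, 1, 0, 0, 0, 0, 0, 0, 1, 0, 0, 0, 0, 0, 0, 1, 0, 0, 0, 0, 0, 0, 1]

```text
time: 10.88
tool_pos: [0.5877, 0.1136, 0.0815]
ee_rot: [-3.129, 0.004, 2.581]
wrist_force: [-6.2, -16.8, 11.5]
width: 0.0007
```

```bash
python3 st.py w11; python3 - <<'E'
from h import *
snap('side','side11.png'); snap('scene','scene11.png')
for n in ['side','scene']:
    a=cv2.imread(f'pics/{n}0.png').astype(int); b=cv2.imread(f'pics/{n}11.png').astype(int); d=(abs(a-b).sum(2)>60)
    regs={'side':{'stack/white':(215,145,285,197),'stamp':(300,138,318,168),'tray':(466,350,538,406),'stack2':(230,80,332,138)},'scene':{'stamp':(424,385,446,416),'tray':(138,193,190,234),'white':(438,312,540,393)}}[n]
    for k,(x0,y0,x1,y1) in regs.items(): print(n,k,d[y0:y1,x0:x1].mean())
E
```

```text
[0.58765547 0.11364891 0.08148257] [-179.2815944     0.20229494  147.85827936] 10.875 [ -6.21630498 -16.8304592   11.49100088] [-3.1798518   1.34888603  0.01671697] 0.000676946517992159
press F [ -9.83711794 -15.00459647] [ 24.22877094 -21.13184668]
side stack/white 0.045879120879120876
side stamp 0.009259259259259259
side tray 0.14955357142857142
side stack2 0.8362068965517241
scene stamp 0.0
scene tray 0.0
scene white 0.0
```

View pics/side11.png

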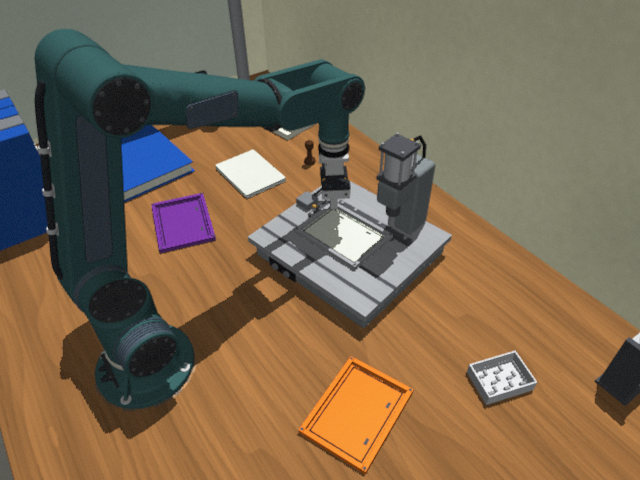

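The plate is seated in the corner at side (345,235). The bystanders are in place: the stack at (250,173), the stamp at (309,153) and the tray at (502,378). The (280,107) change is just the arm in the way. The forces held steady for a second, so I'm handing in.

```bash
python3 -c "
from bench import close_job,robot
print(close_job()); o=robot.get_obs(); print(o['time'],o['wrist_force'],o['tool_pos'])"
```

```text
the job is handed in; nothing more can be done
None
the job is handed in; nothing more can be done
```

I brought the framed plate home against the fence and stop. I handed the job in at about 11 s, with the fingers still pushing it into that corner. I closed the fingers into one stub, towed the plate from the inside of its far-left rim corner, and ended on one steady diagonal push.

**Forces:** over the last second before hand-in, the push read about 10 N toward the fence, 15 N toward the stop and 11.5 N down, and it did not drift. The push toward the stop is more than the 10 N asked for. I raised it to be sure that friction was not hiding a gap there.

**Position:** the plate is parallel to the stop (0.0004 rad). Its camera position is within about 1 mm of home, and no plunger is visible between plate and stop. Extra push toward the stop moved the tool only about 0.4 mm in all, which I put down mostly to the tool tilting slightly. I could not read the plunger's travel directly.

**One disagreement:** the tool's reported height puts the fingertips about 4.5 mm above the plate's face. Triangulated from two camera views, the face is at the right height at both ends, so the plate is flat. Some of the downward push may therefore be going through friction on the rim rather than onto the face.

**Bystanders:** the scene camera shows the rivet tray, the stamp and the nearest white plates in their region unchanged. In the side view some regions differ from the start. At (280,107) the arm hides the white plates; I did not trace the smaller change by the rivet tray, but it looks to be in its place.

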